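# Line the cacti up by size beside the plant lamp

### The arm

A 6-joint arm with a two-finger parallel gripper is mounted at the origin on the work surface. World frame = base frame: x ahead of the robot, y to its left, z up, the work surface at z = 0. Lengths are in m, angles in rad, forces in N, time in s.
With the tool pointing down it reaches from about 0.225 to 0.875 m from the base axis. Payload 3.4 kg.
Tool frame: the origin (TCP) lies at the very end of the fingers, on their centre line; the grasp point (between the pads) lies 19 mm behind it (manip.hold_point_z is the distance from the TCP to the grasp point, in m); z points along the fingers, y is the line along which they close (so a half turn about z gives the same grasp; the last joint's range is limited). The gripper opens to 85 mm and grips with 20 to 120 N. Pads are 22 mm wide; open, the fingers measure 114 mm over their backs; the gripper's body (76 mm by 85 mm) begins 54 mm behind the grasp point. The pads swing forward as they close: fully open they stand 13 mm farther back than shut.
Start: joints at [1.141, 0.276, 1.505, -0, 1.361, -0.121], TCP at [0.175, 0.548, 0.231] pointing down, gripper open.
Joint ranges: [-2.89, 2.89], [-0.75, 2.08], [0.22, 2.7], [-1.18, 4.32], [0.11, 2.71], [-2.7, 2.7]. Speed limits (rad/s): [2.57, 2.57, 3.14, 3.14, 3.14, 3.14].

### API

Orientations are given as a unit quaternion [w, x, y, z].
In Python, from rig import readout, viewer, order, manip gives the robot as it stands. The module is installed in compiled form; this text tells all that it offers.
- The arm moves only by the tool send_rows, never from a script. Its arguments are lists of equal length, an entry for each row: "xyz": the shift along the world's x, y, z in m, a list of three; "delta_rot": the turn, a rotation vector about the world's x, y, z in degrees, a list of three. In form: {"xyz": [[tx, ty, tz], ...], "delta_rot": [[wx, wy, wz], ...]}. A call has 1 to 12 rows; each row shifts and turns the commanded pose from where the row before left it; what a row does not reach is not made up. A row lasts 1/10 s, in which the tool goes at most 50 mm and 8.59 degrees, less where a joint would pass 70% of its speed; a pose out of reach is approached as far as the arm can. A call with a gripper value outside its range is refused whole. "gripper" is the finger opening in m, from 0 to 0.0854, set as the call begins (left out, the last holds). The fingers move at their own pace and stop on an object; "force" is the grip in N (left out, the last holds). Time passes only in rows, so rows that do not move let the fingers close. It gives the time, the measured TCP pose, the force, the opening and the grip force at its end, in the units of the state.
- readout.get_state(): the state, without advancing time (a new reading comes with each control period).
- viewer.get_image(name): name is "scene" or "side" or "wrist"; returns a dict with "color" (400x640x3 uint8, red, green, blue), "depth" (400x640 float32, m along the optical axis (not along the pixel's ray), 0 where there is no reading), "K" (3x3 intrinsics, pixels), "dist" ([k1, k2, p1, p2, k3] as OpenCV has them; the pictures are not rectified), "camera_from_world" (4x4, takes a point from world to camera coordinates). Camera axes: x right, y up, looking along -z (the intrinsics and any distortion apply to the point x, -y, -z); pixel columns grow to the right and rows downward; lengths in m; the calibration is good to about 2 mm. A picture is of the moment at which its call begins.
- order.sign_off(): hands the job in; it is judged then, once.
The state is a dict: "clock": time; "qpos": joint angles; "qd": joint speeds; "effort": joint torques, N m; "position": TCP position; "ee_rot": TCP orientation; "contact_force": force on the tool from outside, world axes, zero at the start; "moment": the same for the moment, N m; "width": finger opening in m; "gripper_force": force on a finger pad.
Only numpy, scipy, OpenCV 4.12 (cv2) and the standard library are available. Lean on these libraries where they do the work, as an engineer would, in place of code of your own. Each camera call takes 0.05 s, during which the arm holds its last target. There are 200 camera calls.

### The job

Stand the four potted cacti on the row of saucers, one in the middle of each, in order of size with the smallest nearest the lamp and the largest farthest from it, so that none shades a smaller one. Keep each pot upright and set it down gently without dropping it, and leave the glass beaker where it stands.

Things in the scene. Friction and masses are not known exactly. Their poses are not given: they have to be found in the camera images.
- cactus_tiny: the smallest of four alike green globe cacti in terracotta pots, about 45 g, loose, upright on the bench. Pot 33 mm high, 36 mm wide over its rim, an upright collar 9.5 mm high; below it the pot narrows to 24 mm at the foot. The plant, 24 mm wide, tops out 49 mm above the foot. Grip the outside of the collar from above. Origin: centre of the foot's underside; z up; round, yaw is of no matter.
- cactus_small: the second smallest of four alike green globe cacti in terracotta pots, about 85 g, loose, upright on the bench. Pot 41 mm high, 45 mm wide over its rim, an upright collar 12 mm high; below it the pot narrows to 30 mm at the foot. The plant, 31 mm wide, tops out 62 mm above the foot. Grip the outside of the collar from above. Origin: centre of the foot's underside; z up; round, yaw is of no matter.
- cactus_medium: the second largest of four alike green globe cacti in terracotta pots, about 140 g, loose, upright on the bench. Pot 49 mm high, 54 mm wide over its rim, an upright collar 14 mm high; below it the pot narrows to 36 mm at the foot. The plant, 37 mm wide, tops out 75 mm above the foot. Grip the outside of the collar from above. Origin: centre of the foot's underside; z up; round, yaw is of no matter.
- cactus_large: the largest of four alike green globe cacti in terracotta pots, about 230 g, loose, upright on the bench. Pot 58 mm high, 64 mm wide over its rim, an upright collar 17 mm high; below it the pot narrows to 42 mm at the foot. The plant, 44 mm wide, tops out 89 mm above the foot. Grip the outside of the collar from above. Origin: centre of the foot's underside; z up; round, yaw is of no matter.
- saucer_1: one of four alike round terracotta saucers in a row, about 100 mm apart, on a low grey tray (rim 10 mm above the bench): the first from the left (the robot's left, +y). Fixed. 84 mm wide over the rim, 12 mm high; flat inner floor 66 mm wide, 4 mm above the origin. Origin: centre of its underside, 3 mm above the bench; z up, y along the row to the left, x across it, away from the robot.
- saucer_2: one of four alike round terracotta saucers in a row, about 100 mm apart, on a low grey tray (rim 10 mm above the bench): the second from the left. Fixed. 84 mm wide over the rim, 12 mm high; flat inner floor 66 mm wide, 4 mm above the origin. Origin: centre of its underside, 3 mm above the bench; z up, y along the row to the left, x across it, away from the robot.
- saucer_3: one of four alike round terracotta saucers in a row, about 100 mm apart, on a low grey tray (rim 10 mm above the bench): the third from the left. Fixed. 84 mm wide over the rim, 12 mm high; flat inner floor 66 mm wide, 4 mm above the origin. Origin: centre of its underside, 3 mm above the bench; z up, y along the row to the left, x across it, away from the robot.
- saucer_4: one of four alike round terracotta saucers in a row, about 100 mm apart, on a low grey tray (rim 10 mm above the bench): the last, at the right-hand (-y) end. Fixed. 84 mm wide over the rim, 12 mm high; flat inner floor 66 mm wide, 4 mm above the origin. Origin: centre of its underside, 3 mm above the bench; z up, y along the row to the left, x across it, away from the robot.
- lamp: the plant lamp: a bare white globe bulb 91 mm wide, upright in a lampholder on a round black base 110 mm wide, 176 mm high in all. Fixed. It stands beyond the left or the right end of the row of saucers, as it happens; a black power supply box stands beyond the other end. Origin: centre of the base's underside.
- beaker: a small empty glass beaker, 42 mm wide, 58 mm high, standing loose among the cacti; not part of the job. Origin: centre of its underside.

How it is judged:
At the end, for the whole second after the job is handed in: From the saucer nearest the lamp outward: smallest, second smallest, second largest, largest cactus; each foot on its saucer's floor (1 to 9 mm above the saucer's underside), within 15 mm of its centre, upright within 0.1 rad, released and at rest (((world y of lamp above 0 m and horizontal distance between cactus_tiny and saucer_1 below 0.015 m and z of cactus_tiny in the frame of saucer_1 between 0.001 and 0.009 m and horizontal distance between cactus_small and saucer_2 below 0.015 m and z of cactus_small in the frame of saucer_2 between 0.001 and 0.009 m and horizontal distance between cactus_medium and saucer_3 below 0.015 m and z of cactus_medium in the frame of saucer_3 between 0.001 and 0.009 m and horizontal distance between cactus_large and saucer_4 below 0.015 m and z of cactus_large in the frame of saucer_4 between 0.001 and 0.009 m) or (world y of lamp below 0 m and horizontal distance between cactus_large and saucer_1 below 0.015 m and z of cactus_large in the frame of saucer_1 between 0.001 and 0.009 m and horizontal distance between cactus_medium and saucer_2 below 0.015 m and z of cactus_medium in the frame of saucer_2 between 0.001 and 0.009 m and horizontal distance between cactus_small and saucer_3 below 0.015 m and z of cactus_small in the frame of saucer_3 between 0.001 and 0.009 m and horizontal distance between cactus_tiny and saucer_4 below 0.015 m and z of cactus_tiny in the frame of saucer_4 between 0.001 and 0.009 m)) and angle between each of cactus_tiny, cactus_small, cactus_medium, cactus_large's own z axis and vertical below 0.1 rad and linear speed of each of cactus_tiny, cactus_small, cactus_medium, cactus_large below 0.02 m/s); the robot touches nothing.
It fails at once if a pot is tipped over (more than 0.6 rad from upright) (angle between any of cactus_tiny, cactus_small, cactus_medium, cactus_large's own z axis and vertical above 0.6 rad).
It fails at once if a pot is dropped (falls freely faster than 0.6 m/s, a drop of some 18 mm) ((linear speed of cactus_tiny above 0.6 m/s and contact force between cactus_tiny and anything else below 0.01 N) or (linear speed of cactus_small above 0.6 m/s and contact force between cactus_small and anything else below 0.01 N) or (linear speed of cactus_medium above 0.6 m/s and contact force between cactus_medium and anything else below 0.01 N) or (linear speed of cactus_large above 0.6 m/s and contact force between cactus_large and anything else below 0.01 N)).
It fails at once if the glass beaker is moved more than 20 mm or tipped (distance of beaker from where it was at the start of the episode above 0.02 m or angle between beaker's own z axis and vertical above 0.4 rad).
It also fails if it takes over 120 s, if anything falls off the work surface, if the arm or the gripper's body presses on something with over 40 N, if the wrist force passes 120 N, or if a joint passes its speed limit or range.

## Working session

There is one attempt and no reset: what is moved stays moved. The work goes in short steps, Python scripts to look and compute and a tool call to move; the robot and the scene stay as the last step left them, time stands still between calls to the robot, and variables do not carry over. Pictures are saved under pics/ and viewed, at most 14 in all, crops included, and the job is handed in when it is done.

Besides the shell and the picture viewer there is one more tool, called as name(argument=value, ...) on one line, values as JSON. send_rows: Moves the arm, as the interface text tells. Its arguments: {"type":"object","properties":{"xyz":{"type":"array"},"delta_rot":{"type":"array"},"gripper":{"type":"number"},"force":{"type":"number"}},"required":["xyz","delta_rot"]}

```bash
mkdir -p pics; cat > h.py <<'E'
import numpy as np, cv2
from rig import readout, viewer, order, manip
def cap(n):
    d=viewer.get_image(n); np.savez('%s.npz'%n,**d); return d
def pts(d):
    K,di,T=np.array(d['K'],float),np.array(d['dist'],float),np.array(d['camera_from_world'])
    h,w=d['depth'].shape
    uv=np.stack(np.meshgrid(np.arange(w),np.arange(h)),-1).reshape(-1,1,2).astype(np.float64)
    r=cv2.undistortPoints(uv,K,di).reshape(h,w,2); z=d['depth'].astype(float)
    c=np.stack([r[...,0]*z,-r[...,1]*z,-z],-1)
    P=(c-T[:3,3])@T[:3,:3]   # R^T (c-t)
    P[z<=0]=np.nan
    return P
def save(d,f): cv2.imwrite('pics/'+f,d['color'][...,::-1])
E
python3 - <<'E'
from h import *
for n in('scene','side','wrist'):
    d=cap(n); save(d,n+'0.png')
    T=d['camera_from_world']; print(n,np.round(-T[:3,:3].T@T[:3,3],3),np.round(-T[2,:3],2))
print(readout.get_state(), manip.hold_point_z)
E
```

```text
scene [ 1.292 -0.017  0.986] [-0.63  0.02 -0.78]
side [-0.208  0.847  0.759] [ 0.56 -0.64 -0.53]
wrist [0.107 0.569 0.374] [ 0.27 -0.09 -0.96]
{'clock': 0.15, 'qpos': array([ 1.14103925e+00,  2.76435131e-01,  1.50583749e+00,  3.52668361e-05,
        1.36068944e+00, -1.21029921e-01]), 'qd': array([ 0.00027076, -0.00306524, -0.00330623, -0.00141041,  0.00052531,
       -0.00090149]), 'effort': array([ 2.41955597e-03, -4.17143941e+01, -2.46033293e+01, -1.83895081e-04,
        7.54175009e-03,  1.92070530e-05]), 'position': array([0.17455819, 0.54745631, 0.23064867]), 'ee_rot': array([-2.02782374e-04,  1.53754887e-01,  9.88108782e-01, -6.54215895e-04]), 'contact_force': array([ 0.08539019,  1.05141641, -0.14828161]), 'moment': array([-0.04736881, -0.01118771, -0.00517119]), 'gripper_force': 0.0, 'width': 0.08505556265296049} 0.0187
```

View pics/scene0.png

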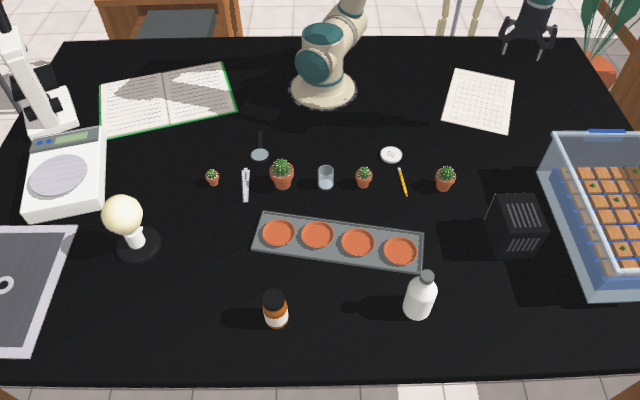

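View pics/side0.png

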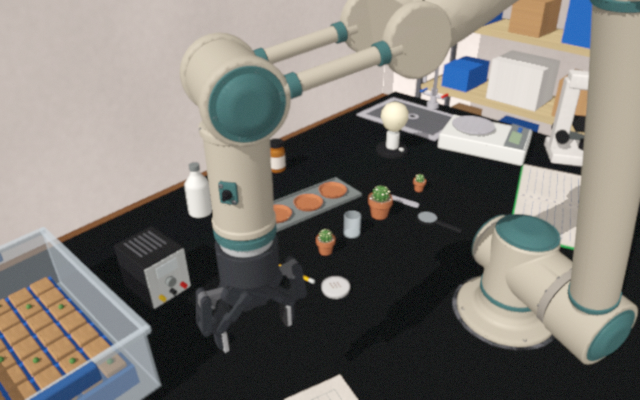

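Scene view: the lamp, at (130,225), is on the image left, which is -y. The saucers are at (278,233), (317,235), (357,242) and (400,250), and saucer_1 is the rightmost. The cacti are tiny (212,177), large (282,173), small (364,177) and medium (446,178), and the beaker is at (326,177). In the side view the arm hides the medium cactus.

```bash
cat >> h.py <<'E'
def circ(xy):
    A=np.c_[2*xy,np.ones(len(xy))]; s=np.linalg.lstsq(A,(xy**2).sum(1),rcond=None)[0]
    return s[:2],np.sqrt(s[2]+s[:2]@s[:2])
def onplane(d,uv,z):
    K,di,T=np.array(d['K'],float),np.array(d['dist'],float),np.array(d['camera_from_world'])
    r=cv2.undistortPoints(np.asarray(uv,float).reshape(-1,1,2),K,di).reshape(-1,2)
    D=np.c_[r[:,0],-r[:,1],-np.ones(len(r))]@T[:3,:3]; C=-T[:3,:3].T@T[:3,3]
    return C+D*((z-C[2])/D[:,2])[:,None]
def terra(d):
    hsv=cv2.cvtColor(d['color'],cv2.COLOR_RGB2HSV)
    return cv2.inRange(hsv,(3,90,50),(15,255,255))
def plant(d):
    hsv=cv2.cvtColor(d['color'],cv2.COLOR_RGB2HSV)
    return cv2.inRange(hsv,(30,70,20),(80,255,255))
E
python3 - <<'E'
from h import *
d=dict(np.load('scene.npz')); P=pts(d)
print('depth ok',np.isfinite(P[...,2]).mean(), 'table z',np.nanmedian(P[200:212,150:240,2]))
m=terra(d); m[:140]=0; m[290:]=0; m[:,:190]=0; m[:,480:]=0
n,l,s,c=cv2.connectedComponentsWithStats(m)
for i in range(1,n):
    if s[i,4]<25: continue
    k=(l==i)&np.isfinite(P[...,2]); Q=P[k]
    if c[i][1]>210: # saucer: rim outline at z=.015
        cnt=max(cv2.findContours((l==i).astype(np.uint8),0,1)[0],key=len)
        W=onplane(d,cnt.reshape(-1,2),.015)[:,:2]; e=circ(W)
        print('saucer',np.round(c[i]),s[i,4],'ctr',np.round(e[0],4),'r',round(e[1],4),'zmed',np.round(np.median(Q[:,2]),4),'xy mean',np.round(Q[:,:2].mean(0),4))
    else:
        x,y,w,h,_=s[i]
        # pot front visible surface: fit circle on collar points
        hz=np.nanmax(Q[:,2]); 
        print('pot',np.round(c[i]),s[i],'z',np.round(np.percentile(Q[:,2],[2,98]),4),'y mid',np.round((np.percentile(Q[:,1],[1,99])).mean(),4),'x max',np.round(np.percentile(Q[:,0],98),4),'ywid',np.round(np.ptp(Q[:,1]),4))
g=plant(d); g[:140]=0; g[200:]=0; g[:,:190]=0; g[:,480:]=0
n,l,s,c=cv2.connectedComponentsWithStats(cv2.morphologyEx(g,cv2.MORPH_CLOSE,np.ones((5,5))))
for i in range(1,n):
    if s[i,4]<25: continue
    x,y,w,h,_=s[i]; q=[[x+w/2,y+h/2]]; Q=P[(l==i)&np.isfinite(P[...,2])]
    # sphere fit
    A=np.c_[2*Q,np.ones(len(Q))]; t=np.linalg.lstsq(A,(Q**2).sum(1),rcond=None)[0]
    print('plant',s[i],'sphere',np.round(t[:3],4),'r',np.round(np.sqrt(t[3]+t[:3]@t[:3]),4),'top',np.round(Q[:,2].max(),4))
for nm,(u,v,w,h) in dict(beaker=(316,162,20,28),lamp=(100,190,60,70)).items():
    Q=P[v:v+h,u:u+w].reshape(-1,3); Q=Q[Q[:,2]>.01]; print(nm,np.round(np.median(Q,0),4),np.round(np.ptp(Q,0),3))
w=dict(np.load('side.npz')); 
big=cv2.resize(d['color'][140:280,190:480],(800,386),interpolation=cv2.INTER_CUBIC); cv2.imwrite('pics/crop0.png',big[...,::-1])
E
```

```text
depth ok 0.995953125 table z 0.002479878774530049
pot [282. 179.] [269 163  26  27 290] z [0.0011 0.0628] y mid -0.1219 x max 0.4601 ywid 0.0727
pot [443. 183.] [435 168  22  24 212] z [0.0007 0.0525] y mid 0.3339 x max 0.472 ywid 0.0765
pot [213. 180.] [205 170  15  17 115] z [0.0003 0.0388] y mid -0.3136 x max 0.4382 ywid 0.0451
pot [363. 181.] [355 170  18  19 160] z [-0.0001  0.0453] y mid 0.1076 x max 0.4559 ywid 0.0507
saucer [278. 232.] 705 ctr [ 0.5983 -0.1215] r 0.0406 zmed 0.0101 xy mean [ 0.5959 -0.122 ]
saucer [317. 234.] 715 ctr [ 0.6061 -0.0234] r 0.0406 zmed 0.01 xy mean [ 0.6037 -0.0235]
saucer [357. 242.] 741 ctr [0.6311 0.0769] r 0.0407 zmed 0.0098 xy mean [0.6287 0.0773]
saucer [400. 250.] 756 ctr [0.6591 0.1793] r 0.0405 zmed 0.0097 xy mean [0.6567 0.1801]
plant [273 159  17  17 212] sphere [ 0.3921 -0.1172  0.0427] r 0.0603 top 0.0946
plant [359 167  10  11  92] sphere [0.4071 0.1105 0.0319] r 0.0421 top 0.0661
plant [440 166  14  14 149] sphere [0.4457 0.3245 0.0619] r 0.0166 top 0.0807
plant [207 170   9   8  59] sphere [ 0.4223 -0.3095  0.0426] r 0.0101 top 0.0531
beaker [0.4406 0.0021 0.0407] [0.047 0.041 0.053]
lamp [ 0.6445 -0.4596  0.1106] [0.222 0.186 0.171]
```

View pics/crop0.png

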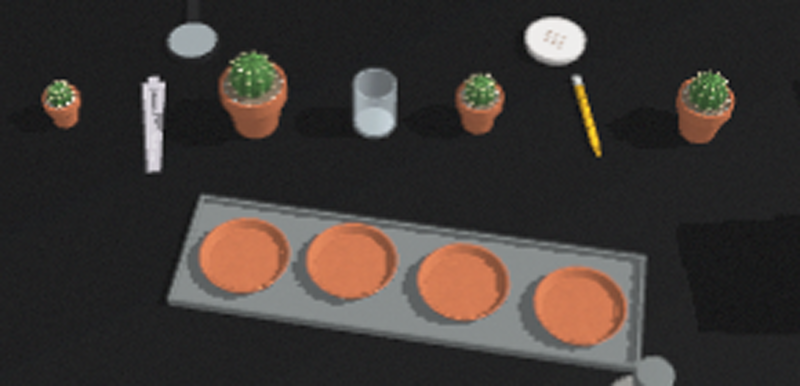

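The crop shows the lamp to the left (-y), so the order from +y is large, medium, small, tiny. The beaker stands between large and small. I'll hover over the medium pot first.

send_rows(xyz=[[0.027, -0.0215, -0.007], [0.027, -0.0215, -0.007], [0.027, -0.0215, -0.007], [0.027, -0.0215, -0.007], [0.027, -0.0215, -0.007], [0.027, -0.0215, -0.007], [0.027, -0.0215, -0.007], [0.027, -0.0215, -0.007], [0.027, -0.0215, -0.007], [0.027, -0.0215, -0.007], [0, 0, 0], [0, 0, 0]], delta_rot=[[0, 0, -7.23], [0, 0, -7.23], [0, 0, -7.23], [0, 0, -7.23], [0, 0, -7.23], [0, 0, -7.23], [0, 0, -7.23], [0, 0, -7.23], [0, 0, -7.23], [0, 0, -7.23], [0, 0, 0], [0, 0, 0]], gripper=0.0854, force=40)

```text
clock: 1.35
position: [0.4448, 0.3323, 0.1608]
ee_rot: [-0.0, 0.707, 0.707, -0.001]
contact_force: [-0.7, -0.1, 0.2]
width: 0.0856
gripper_force: 0.0
```

```bash
cat >> h.py <<'E'
def pot(zrim,R,f=None):
    "rim circle of the nearest pot in the wrist view; returns offset from TCP"
    d=cap('wrist'); s=readout.get_state(); p=np.array(s['position'])
    if f: save(d,f)
    P=pts(d); m=cv2.morphologyEx(terra(d)|plant(d),cv2.MORPH_CLOSE,np.ones((5,5)))
    ok=(P[...,2]>zrim-.012)&(np.hypot(P[...,0]-p[0],P[...,1]-p[1])<.06)
    T=terra(d)>0; Q=P[T&ok]; top=Q[abs(Q[:,2]-zrim)<.006]
    for _ in range(4):
        # outer rim points by angle: outermost radius per 10 deg sector
        c=top[:,:2].mean(0) if _==0 else c
        a=np.degrees(np.arctan2(*(top[:,:2]-c).T[::-1]))//12; r=np.linalg.norm(top[:,:2]-c,axis=1)
        o=np.array([top[a==k,:2][r[a==k]>=np.percentile(r[a==k],92)].mean(0) for k in np.unique(a)])
        c,rr=circ(o)
    print('rim ctr',np.round(c,4),'r',np.round(rr,4),'want',R,'n',len(top),'zmax98',np.round(np.percentile(Q[:,2],98),4),'sectors',len(o))
    print('tcp',np.round(p,4),'offset',np.round(c-p[:2],4),'tooly deg',tooly(s),'t',s['clock'],'w',round(s['width'],4))
    return d,c
def tooly(s):
    w,x,y,z=s['ee_rot']; return np.round(np.degrees(np.arctan2(1-2*(x*x+z*z),2*(x*y-w*z))),2)
E
python3 - <<'E'
from h import *
pot(.049,.027,'w1.png')
d=dict(np.load('scene.npz')); P=pts(d)
Q=P[265:320,400:440].reshape(-1,3); Q=Q[(Q[:,2]>.03)]; print('bottle',np.round(np.percentile(Q,[2,50,98],axis=0),3))
E
```

```text
rim ctr [0.4437 0.3263] r 0.027 want 0.027 n 646 zmax98 0.2339 sectors 30
tcp [0.4443 0.3328 0.1611] offset [-0.0006 -0.0065] tooly deg 0.02 t 1.4 w 0.0852
bottle [[0.797 0.169 0.034]
 [0.825 0.193 0.102]
 [0.841 0.226 0.154]]
```

View pics/w1.png

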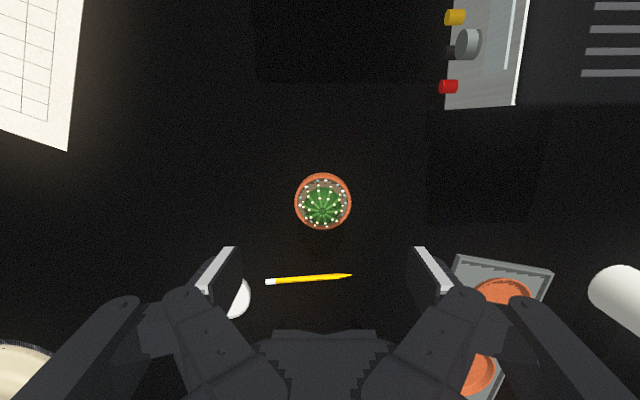

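The wrist view shows the medium pot centred at (322,201) between the open pads, and the fitted rim radius is exactly 27 mm. Next I descend and grip.

send_rows(xyz=[[-0.0006, -0.0065, -0.01], [0, 0, -0.025], [0, 0, -0.025], [0, 0, -0.025], [0, 0, -0.025], [0, 0, -0.015], [0, 0, -0.01], [0, 0, -0.007], [0, 0, 0], [0, 0, 0]], delta_rot=[[0, 0, 0], [0, 0, 0], [0, 0, 0], [0, 0, 0], [0, 0, 0], [0, 0, 0], [0, 0, 0], [0, 0, 0], [0, 0, 0], [0, 0, 0]])

```text
clock: 2.4
position: [0.4444, 0.3267, 0.0198]
ee_rot: [0.0, 0.707, 0.707, 0.001]
contact_force: [0.2, 0.2, -0.2]
width: 0.0854
gripper_force: 0.0
```

send_rows(xyz=[[0, 0, 0], [0, 0, 0], [0, 0, 0], [0, 0, 0], [0, 0, 0], [0, 0, 0], [0, 0, 0], [0, 0, 0]], delta_rot=[[0, 0, 0], [0, 0, 0], [0, 0, 0], [0, 0, 0], [0, 0, 0], [0, 0, 0], [0, 0, 0], [0, 0, 0]], gripper=0.03, force=40)

```text
clock: 3.2
position: [0.4444, 0.3266, 0.0203]
ee_rot: [0.0, 0.707, 0.707, 0.001]
contact_force: [-1.8, 0.2, 5.2]
width: 0.0528
gripper_force: 41.3
```

send_rows(xyz=[[0, 0, 0.004], [0, 0, 0.012], [0, 0, 0.02], [0, 0, 0.02], [0, 0, 0.02], [0, 0, 0.02], [0, 0, 0.014], [0, 0, 0], [0, 0, 0]], delta_rot=[[0, 0, 0], [0, 0, 0], [0, 0, 0], [0, 0, 0], [0, 0, 0], [0, 0, 0], [0, 0, 0], [0, 0, 0], [0, 0, 0]])

```text
clock: 4.1
position: [0.4441, 0.3262, 0.1295]
ee_rot: [0.0, 0.707, 0.707, 0.0]
contact_force: [-0.2, 0.4, -2.2]
width: 0.0522
gripper_force: 42.2
```

```bash
python3 - <<'E'
from h import *
a=cap('scene'); b=cap('wrist')
c=cv2.resize(a['color'][90:230,380:520],(600,600),interpolation=cv2.INTER_CUBIC)
cv2.imwrite('pics/lift1.png',c[...,::-1])
print(readout.get_state()['position'])
P=pts(a); m=terra(a)>0; m[:90]=0;m[230:]=0;m[:,:415]=0;m[:,475:]=0; Q=P[m]; print(np.round(np.nanpercentile(Q,[2,50,98],axis=0),4))
E
```

```text
[0.44344935 0.32591738 0.1284875 ]
[[0.3552 0.2976 0.002 ]
 [0.4585 0.3084 0.145 ]
 [0.4685 0.3611 0.1634]]
```

View pics/lift1.png

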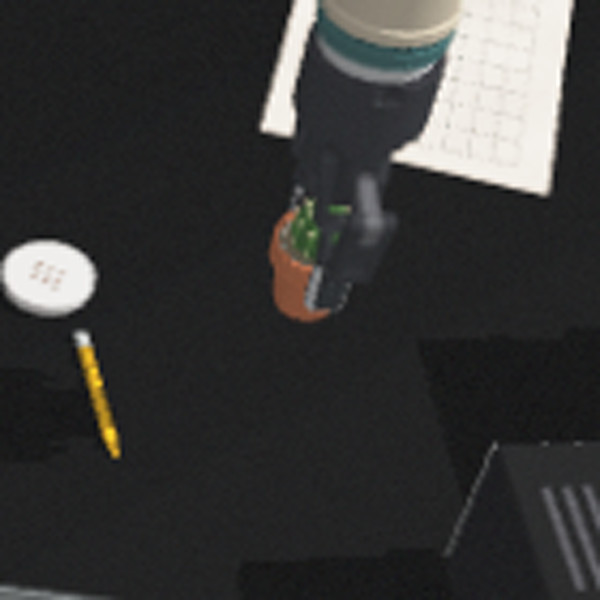

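Pot lifted upright. Next: carry it to saucer_2.

send_rows(xyz=[[0.0075, -0.01, 0], [0.018, -0.024, 0], [0.024, -0.032, 0], [0.028, -0.037, 0], [0.028, -0.037, 0], [0.028, -0.037, 0], [0.024, -0.032, 0], [0.018, -0.024, 0], [0.01, -0.014, 0], [0.002, -0.002, 0], [0, 0, 0], [0, 0, 0]], delta_rot=[[0, 0, 0], [0, 0, 0], [0, 0, 0], [0, 0, 0], [0, 0, 0], [0, 0, 0], [0, 0, 0], [0, 0, 0], [0, 0, 0], [0, 0, 0], [0, 0, 0], [0, 0, 0]])

```text
clock: 5.4
position: [0.6305, 0.0786, 0.1291]
ee_rot: [-0.001, 0.707, 0.708, -0.0]
contact_force: [0.6, 0.0, -0.8]
width: 0.0526
gripper_force: 42.2
```

send_rows(xyz=[[0, 0, -0.01], [0, 0, -0.02], [0, 0, -0.02], [0, 0, -0.02], [0, 0, -0.015], [0, 0, -0.006], [0, 0, -0.003], [0, 0, 0], [0, 0, 0]], delta_rot=[[0, 0, 0], [0, 0, 0], [0, 0, 0], [0, 0, 0], [0, 0, 0], [0, 0, 0], [0, 0, 0], [0, 0, 0], [0, 0, 0]])

```text
clock: 6.3
position: [0.6322, 0.0776, 0.0361]
ee_rot: [0.001, 0.707, 0.707, 0.001]
contact_force: [-0.2, -0.6, -1.3]
width: 0.0526
gripper_force: 42.2
```

```bash
python3 - <<'E'
from h import *
for n in('scene','side'): d=cap(n); save(d,n+'1.png')
s=readout.get_state(); print(s['position'],s['contact_force'],tooly(s),s['clock'])
a=np.load('scene.npz')['color'][170:290,300:460]; b=np.load('side.npz')['color'][120:240,230:390]
cv2.imwrite('pics/p1.png',cv2.resize(np.hstack([a,b]),(800,300),interpolation=cv2.INTER_CUBIC)[...,::-1])
E
```

```text
[0.63228574 0.07740969 0.03622984] [-0.7799814   0.41034788 -0.72359079] 0.02 6.4
```

View pics/p1.png

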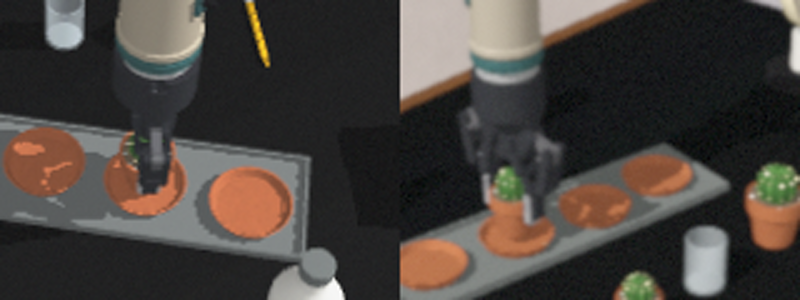

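Both views show the pot upright over the middle of saucer_2. I'll lower it slowly.

send_rows(xyz=[[0, 0, -0.003], [0, 0, -0.002], [0, 0, -0.002], [0, 0, -0.001], [0, 0, 0], [0, 0, 0]], delta_rot=[[0, 0, 0], [0, 0, 0], [0, 0, 0], [0, 0, 0], [0, 0, 0], [0, 0, 0]])

```text
clock: 7.0
position: [0.6315, 0.0773, 0.0274]
ee_rot: [-0.0, 0.707, 0.707, -0.0]
contact_force: [-1.3, 0.3, -0.0]
width: 0.0529
gripper_force: 42.3
```

send_rows(xyz=[[0, 0, -0.001], [0, 0, 0], [0, 0, 0]], delta_rot=[[0, 0, 0], [0, 0, 0], [0, 0, 0]])

```text
clock: 7.3
position: [0.6315, 0.0773, 0.0273]
ee_rot: [0.0, 0.707, 0.707, 0.0]
contact_force: [-3.4, -0.1, 5.8]
width: 0.0529
gripper_force: 42.7
```

Contact. Release and lift.

send_rows(xyz=[[0, 0, 0], [0, 0, 0], [0, 0, 0], [0, 0, 0], [0, 0, 0], [0, 0, 0], [0, 0, 0.005], [0, 0, 0.02], [0, 0, 0.03], [0, 0, 0.035], [0, 0, 0.04], [0, 0, 0.005]], delta_rot=[[0, 0, 0], [0, 0, 0], [0, 0, 0], [0, 0, 0], [0, 0, 0], [0, 0, 0], [0, 0, 0], [0, 0, 0], [0, 0, 0], [0, 0, 0], [0, 0, 0], [0, 0, 0]], gripper=0.0854)

```text
clock: 8.5
position: [0.6351, 0.0774, 0.1676]
ee_rot: [0.004, 0.707, 0.707, 0.004]
contact_force: [0.6, -0.7, 0.3]
width: 0.0855
gripper_force: 0.0
```

send_rows(xyz=[[-0.015, 0.003, 0.005], [-0.03, 0.004, 0.005], [-0.035, 0.005, 0.005], [-0.035, 0.005, 0.005], [-0.035, 0.005, 0], [-0.03, 0.005, 0], [-0.015, 0.003, 0], [-0.003, 0.001, 0], [0, 0, 0], [0, 0, 0]], delta_rot=[[0, 0, 0], [0, 0, 0], [0, 0, 0], [0, 0, 0], [0, 0, 0], [0, 0, 0], [0, 0, 0], [0, 0, 0], [0, 0, 0], [0, 0, 0]])

```text
clock: 9.5
position: [0.4351, 0.1082, 0.1813]
ee_rot: [0.0, 0.707, 0.707, 0.0]
contact_force: [0.1, -1.1, 0.3]
width: 0.0853
gripper_force: 0.0
```

```bash
python3 - <<'E'
from h import *
pot(.041,.0225)
d=cap('scene'); P=pts(d); m=terra(d)>0; Q=P[m]
Q=Q[(abs(Q[:,0]-.632)<.05)&(abs(Q[:,1]-.077)<.05)&(Q[:,2]>.03)&(Q[:,2]<.08)]; print('placed medium: y',np.round((np.percentile(Q[:,1],[1,99])),4),'xmax',np.percentile(Q[:,0],98),'ztop',np.percentile(Q[:,2],98))
cv2.imwrite('pics/p2.png',cv2.resize(d['color'][140:280,190:480],(800,386),interpolation=cv2.INTER_CUBIC)[...,::-1])
E
```

```text
rim ctr [0.4307 0.1053] r 0.0225 want 0.0225 n 411 zmax98 0.2193 sectors 30
tcp [0.4352 0.1082 0.1812] offset [-0.0045 -0.0029] tooly deg -0.02 t 9.55 w 0.0859
placed medium: y [0.0513 0.1023] xmax 0.6604436946272343 ztop 0.06164658204701143
```

View pics/p2.png

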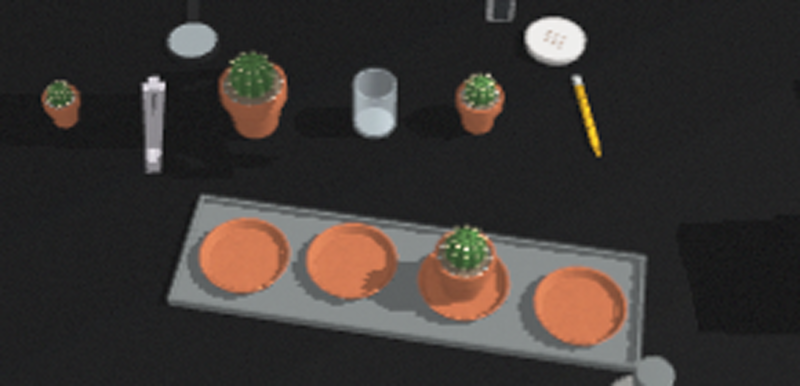

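Medium stands upright, centred on saucer_2 (within about 2 mm). Small is next.

send_rows(xyz=[[-0.0025, -0.0015, -0.01], [-0.002, -0.0014, -0.025], [0, 0, -0.03], [0, 0, -0.03], [0, 0, -0.03], [0, 0, -0.02], [0, 0, -0.014], [0, 0, -0.007], [0, 0, 0], [0, 0, 0]], delta_rot=[[0, 0, 0], [0, 0, 0], [0, 0, 0], [0, 0, 0], [0, 0, 0], [0, 0, 0], [0, 0, 0], [0, 0, 0], [0, 0, 0], [0, 0, 0]])

```text
clock: 10.6
position: [0.4296, 0.1054, 0.0155]
ee_rot: [0.0, 0.707, 0.707, 0.0]
contact_force: [-0.7, 0.1, 0.8]
width: 0.0857
gripper_force: 0.0
```

send_rows(xyz=[[0, 0, 0], [0, 0, 0], [0, 0, 0], [0, 0, 0], [0, 0, 0], [0, 0, 0], [0, 0, 0], [0, 0, 0], [0, 0, 0]], delta_rot=[[0, 0, 0], [0, 0, 0], [0, 0, 0], [0, 0, 0], [0, 0, 0], [0, 0, 0], [0, 0, 0], [0, 0, 0], [0, 0, 0]], gripper=0.025, force=35)

```text
clock: 11.5
position: [0.4297, 0.1055, 0.0161]
ee_rot: [0.0, 0.707, 0.707, 0.001]
contact_force: [-0.7, 0.3, 5.2]
width: 0.0435
gripper_force: 35.0
```

send_rows(xyz=[[0, 0, 0.004], [0, 0, 0.012], [0, 0, 0.02], [0, 0, 0.025], [0, 0, 0.025], [0, 0, 0.02], [0, 0, 0.008], [0, 0, 0], [0, 0, 0]], delta_rot=[[0, 0, 0], [0, 0, 0], [0, 0, 0], [0, 0, 0], [0, 0, 0], [0, 0, 0], [0, 0, 0], [0, 0, 0], [0, 0, 0]])

```text
clock: 12.4
position: [0.4284, 0.1054, 0.1286]
ee_rot: [-0.0, 0.707, 0.707, -0.001]
contact_force: [0.0, -0.3, -0.5]
width: 0.0439
gripper_force: 35.8
```

send_rows(xyz=[[0.0075, -0.005, 0], [0.018, -0.013, 0], [0.025, -0.019, 0], [0.028, -0.021, 0], [0.028, -0.021, 0], [0.026, -0.019, 0], [0.022, -0.016, 0], [0.014, -0.01, 0], [0.006, -0.004, 0], [0.002, -0.001, 0], [0, 0, 0], [0, 0, 0]], delta_rot=[[0, 0, 0], [0, 0, 0], [0, 0, 0], [0, 0, 0], [0, 0, 0], [0, 0, 0], [0, 0, 0], [0, 0, 0], [0, 0, 0], [0, 0, 0], [0, 0, 0], [0, 0, 0]])

```text
clock: 13.6
position: [0.6047, -0.0229, 0.1291]
ee_rot: [-0.001, 0.707, 0.707, -0.0]
contact_force: [0.6, -0.4, -1.7]
width: 0.0436
gripper_force: 35.8
```

send_rows(xyz=[[0, 0, -0.01], [0, 0, -0.02], [0, 0, -0.022], [0, 0, -0.02], [0, 0, -0.015], [0, 0, -0.006], [0, 0, -0.004], [0, 0, -0.002], [0, 0, -0.002], [0, 0, -0.001], [0, 0, 0], [0, 0, 0]], delta_rot=[[0, 0, 0], [0, 0, 0], [0, 0, 0], [0, 0, 0], [0, 0, 0], [0, 0, 0], [0, 0, 0], [0, 0, 0], [0, 0, 0], [0, 0, 0], [0, 0, 0], [0, 0, 0]])

```text
clock: 14.8
position: [0.6059, -0.0236, 0.0277]
ee_rot: [0.0, 0.707, 0.707, 0.0]
contact_force: [0.3, -0.9, -1.9]
width: 0.0438
gripper_force: 35.8
```

send_rows(xyz=[[0, 0, -0.002], [0, 0, -0.001], [0, 0, -0.001], [0, 0, 0], [0, 0, 0]], delta_rot=[[0, 0, 0], [0, 0, 0], [0, 0, 0], [0, 0, 0], [0, 0, 0]])

```text
clock: 15.3
position: [0.6057, -0.0236, 0.0232]
ee_rot: [-0.0, 0.707, 0.707, 0.0]
contact_force: [-0.8, 0.2, -1.1]
width: 0.0438
gripper_force: 35.9
```

send_rows(xyz=[[0, 0, -0.001], [0, 0, 0], [0, 0, 0]], delta_rot=[[0, 0, 0], [0, 0, 0], [0, 0, 0]])

```text
clock: 15.6
position: [0.6057, -0.0236, 0.0231]
ee_rot: [0.0, 0.707, 0.707, 0.0]
contact_force: [-1.6, 0.6, 5.4]
width: 0.0436
gripper_force: 36.3
```

send_rows(xyz=[[0, 0, 0], [0, 0, 0], [0, 0, 0], [0, 0, 0], [0, 0, 0], [0, 0, 0], [0, 0, 0.005], [0, 0, 0.02], [0, 0, 0.03], [0, 0, 0.04], [0, 0, 0.045], [0, 0, 0.025]], delta_rot=[[0, 0, 0], [0, 0, 0], [0, 0, 0], [0, 0, 0], [0, 0, 0], [0, 0, 0], [0, 0, 0], [0, 0, 0], [0, 0, 0], [0, 0, 0], [0, 0, 0], [0, 0, 0]], gripper=0.0854)

```text
clock: 16.8
position: [0.6072, -0.0237, 0.1918]
ee_rot: [0.002, 0.707, 0.707, 0.002]
contact_force: [1.5, -0.8, -0.2]
width: 0.0853
gripper_force: 0.0
```

send_rows(xyz=[[-0.012, -0.006, 0.005], [-0.025, -0.013, 0], [-0.033, -0.018, 0], [-0.035, -0.019, 0], [-0.033, -0.018, 0], [-0.025, -0.014, 0], [-0.012, -0.007, 0], [-0.003, -0.002, 0], [0, 0, 0], [0, 0, 0]], delta_rot=[[0, 0, 0], [0, 0, 0], [0, 0, 0], [0, 0, 0], [0, 0, 0], [0, 0, 0], [0, 0, 0], [0, 0, 0], [0, 0, 0], [0, 0, 0]])

```text
clock: 17.8
position: [0.4287, -0.1204, 0.1922]
ee_rot: [0.0, 0.707, 0.707, 0.0]
contact_force: [0.5, 0.2, 0.3]
width: 0.0852
gripper_force: 0.0
```

```bash
python3 - <<'E'
from h import *
pot(.058,.032)
d=cap('scene'); P=pts(d); m=terra(d)>0; Q=P[m]
Q=Q[(abs(Q[:,0]-.606)<.05)&(abs(Q[:,1]+.024)<.045)&(Q[:,2]>.03)&(Q[:,2]<.08)]; print('placed small: y',np.round((np.percentile(Q[:,1],[1,99])),4),'xmax',np.percentile(Q[:,0],98),'ztop',np.percentile(Q[:,2],98))
E
```

```text
rim ctr [ 0.4264 -0.1163] r 0.0319 want 0.032 n 595 zmax98 0.0595 sectors 30
tcp [ 0.4288 -0.1203  0.1922] offset [-0.0024  0.004 ] tooly deg 0.05 t 17.85 w 0.0857
placed small: y [-0.0453 -0.0034] xmax 0.6305870647700628 ztop 0.052915774052919425
```

send_rows(xyz=[[-0.0024, 0.004, -0.01], [0, 0, -0.02], [0, 0, -0.03], [0, 0, -0.03], [0, 0, -0.03], [0, 0, -0.02], [0, 0, -0.014], [0, 0, -0.008], [0, 0, -0.005], [0, 0, 0], [0, 0, 0]], delta_rot=[[0, 0, 0], [0, 0, 0], [0, 0, 0], [0, 0, 0], [0, 0, 0], [0, 0, 0], [0, 0, 0], [0, 0, 0], [0, 0, 0], [0, 0, 0], [0, 0, 0]])

```text
clock: 19.0
position: [0.4258, -0.1167, 0.0257]
ee_rot: [0.001, 0.707, 0.707, 0.0]
contact_force: [0.3, -1.0, -0.1]
width: 0.0853
gripper_force: 0.0
```

send_rows(xyz=[[0, 0, 0], [0, 0, 0], [0, 0, 0], [0, 0, 0], [0, 0, 0], [0, 0, 0], [0, 0, 0]], delta_rot=[[0, 0, 0], [0, 0, 0], [0, 0, 0], [0, 0, 0], [0, 0, 0], [0, 0, 0], [0, 0, 0]], gripper=0.04, force=50)

```text
clock: 19.7
position: [0.4259, -0.1168, 0.0263]
ee_rot: [0.001, 0.707, 0.707, 0.0]
contact_force: [-0.4, 1.3, 5.4]
width: 0.0625
gripper_force: 53.6
```

send_rows(xyz=[[0, 0, 0.004], [0, 0, 0.012], [0, 0, 0.02], [0, 0, 0.025], [0, 0, 0.025], [0, 0, 0.02], [0, 0, 0.008], [0, 0, 0], [0, 0, 0]], delta_rot=[[0, 0, 0], [0, 0, 0], [0, 0, 0], [0, 0, 0], [0, 0, 0], [0, 0, 0], [0, 0, 0], [0, 0, 0], [0, 0, 0]])

```text
clock: 20.6
position: [0.4245, -0.1162, 0.1385]
ee_rot: [-0.001, 0.707, 0.707, -0.0]
contact_force: [-0.3, 0.6, -2.6]
width: 0.0627
gripper_force: 55.4
```

```bash
python3 - <<'E'
from h import *
d=cap('scene'); a=d['color'][90:250,220:380]; b=cap('side')['color'][80:240,320:480]
cv2.imwrite('pics/l3.png',cv2.resize(np.hstack([a,b]),(800,400),interpolation=cv2.INTER_CUBIC)[...,::-1])
E
```

```text
(no output)
```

View pics/l3.png

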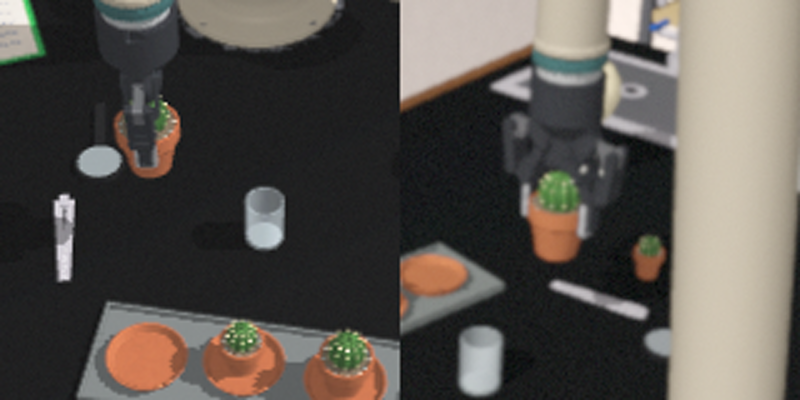

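Large is held upright. Next: carry it to saucer_1.

send_rows(xyz=[[0.006, 0.0075, 0], [0.014, 0.018, 0], [0.022, 0.028, 0], [0.027, 0.034, 0], [0.0275, 0.035, 0], [0.0275, 0.035, 0], [0.0275, 0.035, 0], [0.027, 0.034, 0], [0.022, 0.028, 0], [0.015, 0.019, 0], [0.01, 0.013, 0], [0.0075, 0.0095, 0]], delta_rot=[[0, 0, 0], [0, 0, 0], [0, 0, 0], [0, 0, 0], [0, 0, 0], [0, 0, 0], [0, 0, 0], [0, 0, 0], [0, 0, 0], [0, 0, 0], [0, 0, 0], [0, 0, 0]])

```text
clock: 21.9
position: [0.6585, 0.1815, 0.1377]
ee_rot: [-0.001, 0.707, 0.708, -0.001]
contact_force: [0.2, -0.2, -2.7]
width: 0.0624
gripper_force: 55.5
```

send_rows(xyz=[[0, 0, 0], [0, 0, 0], [0, 0, -0.01], [0, 0, -0.02], [0, 0, -0.022], [0, 0, -0.02], [0, 0, -0.013], [0, 0, -0.006], [0, 0, -0.004], [0, 0, -0.003], [0, 0, 0], [0, 0, 0]], delta_rot=[[0, 0, 0], [0, 0, 0], [0, 0, 0], [0, 0, 0], [0, 0, 0], [0, 0, 0], [0, 0, 0], [0, 0, 0], [0, 0, 0], [0, 0, 0], [0, 0, 0], [0, 0, 0]])

```text
clock: 23.1
position: [0.6588, 0.1795, 0.0421]
ee_rot: [0.0, 0.707, 0.707, 0.001]
contact_force: [0.2, 0.3, -2.1]
width: 0.0625
gripper_force: 55.5
```

send_rows(xyz=[[0, 0, -0.003], [0, 0, -0.002], [0, 0, -0.002], [0, 0, -0.001], [0, 0, 0], [0, 0, 0]], delta_rot=[[0, 0, 0], [0, 0, 0], [0, 0, 0], [0, 0, 0], [0, 0, 0], [0, 0, 0]])

```text
clock: 23.7
position: [0.6581, 0.1795, 0.0334]
ee_rot: [-0.0, 0.707, 0.707, -0.0]
contact_force: [-1.7, -1.1, -1.0]
width: 0.0623
gripper_force: 55.8
```

send_rows(xyz=[[0, 0, -0.001], [0, 0, 0], [0, 0, 0]], delta_rot=[[0, 0, 0], [0, 0, 0], [0, 0, 0]])

```text
clock: 24.0
position: [0.6581, 0.1795, 0.0334]
ee_rot: [0.0, 0.707, 0.707, 0.0]
contact_force: [-1.4, 0.6, 5.8]
width: 0.0629
gripper_force: 56.2
```

send_rows(xyz=[[0, 0, 0], [0, 0, 0], [0, 0, 0], [0, 0, 0], [0, 0, 0], [0, 0, 0], [0, 0, 0.005], [0, 0, 0.02], [0, 0, 0.03], [0, 0, 0.04], [0, 0, 0.045], [0, 0, 0.02]], delta_rot=[[0, 0, 0], [0, 0, 0], [0, 0, 0], [0, 0, 0], [0, 0, 0], [0, 0, 0], [0, 0, 0], [0, 0, 0], [0, 0, 0], [0, 0, 0], [0, 0, 0], [0, 0, 0]], gripper=0.0854)

```text
clock: 25.2
position: [0.6603, 0.1798, 0.1979]
ee_rot: [0.002, 0.707, 0.707, 0.003]
contact_force: [0.1, -0.1, 0.8]
width: 0.0852
gripper_force: 0.0
```

send_rows(xyz=[[-0.009, -0.018, 0], [-0.016, -0.032, 0], [-0.018, -0.036, 0], [-0.018, -0.036, 0], [-0.018, -0.036, 0], [-0.018, -0.036, 0], [-0.018, -0.036, 0], [-0.018, -0.036, 0], [-0.018, -0.036, 0], [-0.018, -0.036, 0], [-0.018, -0.036, 0], [-0.018, -0.036, 0]], delta_rot=[[0, 0, 0], [0, 0, 0], [0, 0, 0], [0, 0, 0], [0, 0, 0], [0, 0, 0], [0, 0, 0], [0, 0, 0], [0, 0, 0], [0, 0, 0], [0, 0, 0], [0, 0, 0]])

```text
clock: 26.4
position: [0.4524, -0.2319, 0.193]
ee_rot: [0.001, 0.707, 0.707, 0.0]
contact_force: [0.4, -1.3, -0.4]
width: 0.0856
gripper_force: 0.0
```

send_rows(xyz=[[-0.016, -0.033, -0.01], [-0.01, -0.027, -0.01], [-0.005, -0.015, -0.01], [-0.002, -0.006, 0], [0, 0, 0], [0, 0, 0]], delta_rot=[[0, 0, 0], [0, 0, 0], [0, 0, 0], [0, 0, 0], [0, 0, 0], [0, 0, 0]])

```text
clock: 27.0
position: [0.4209, -0.3107, 0.1627]
ee_rot: [0.0, 0.707, 0.707, 0.0]
contact_force: [-0.2, -0.1, -0.2]
width: 0.0856
gripper_force: 0.0
```

```bash
python3 - <<'E'
from h import *
pot(.033,.018)
d=cap('scene'); P=pts(d); m=terra(d)>0; Q=P[m]
Q=Q[(abs(Q[:,0]-.659)<.05)&(abs(Q[:,1]-.179)<.045)&(Q[:,2]>.03)&(Q[:,2]<.08)]; print('placed large: y',np.round((np.percentile(Q[:,1],[1,99])),4),'xmax',np.percentile(Q[:,0],98),'ztop',np.percentile(Q[:,2],98))
E
```

```text
rim ctr [ 0.4189 -0.3085] r 0.0179 want 0.018 n 361 zmax98 0.0345 sectors 30
tcp [ 0.421  -0.3106  0.1628] offset [-0.0021  0.0021] tooly deg 0.08 t 27.05 w 0.0855
placed large: y [0.1479 0.2085] xmax 0.6924069674009216 ztop 0.06998593741282261
```

send_rows(xyz=[[-0.0021, 0.0021, -0.01], [0, 0, -0.025], [0, 0, -0.03], [0, 0, -0.03], [0, 0, -0.025], [0, 0, -0.015], [0, 0, -0.01], [0, 0, -0.006], [0, 0, -0.003], [0, 0, 0], [0, 0, 0]], delta_rot=[[0, 0, 0], [0, 0, 0], [0, 0, 0], [0, 0, 0], [0, 0, 0], [0, 0, 0], [0, 0, 0], [0, 0, 0], [0, 0, 0], [0, 0, 0], [0, 0, 0]])

```text
clock: 28.2
position: [0.4186, -0.3098, 0.009]
ee_rot: [0.001, 0.707, 0.707, 0.0]
contact_force: [0.6, -0.4, 0.2]
width: 0.0856
gripper_force: 0.0
```

send_rows(xyz=[[0, 0, 0], [0, 0, 0], [0, 0, 0], [0, 0, 0], [0, 0, 0], [0, 0, 0], [0, 0, 0], [0, 0, 0], [0, 0, 0], [0, 0, 0]], delta_rot=[[0, 0, 0], [0, 0, 0], [0, 0, 0], [0, 0, 0], [0, 0, 0], [0, 0, 0], [0, 0, 0], [0, 0, 0], [0, 0, 0], [0, 0, 0]], gripper=0.018, force=28)

```text
clock: 29.2
position: [0.4183, -0.3096, 0.0087]
ee_rot: [0.0, 0.707, 0.707, -0.0]
contact_force: [-0.5, -0.7, 5.6]
width: 0.0348
gripper_force: 27.7
```

send_rows(xyz=[[0, 0, 0.004], [0, 0, 0.012], [0, 0, 0.02], [0, 0, 0.025], [0, 0, 0.025], [0, 0, 0.02], [0, 0, 0.008], [0, 0, 0], [0, 0, 0]], delta_rot=[[0, 0, 0], [0, 0, 0], [0, 0, 0], [0, 0, 0], [0, 0, 0], [0, 0, 0], [0, 0, 0], [0, 0, 0], [0, 0, 0]])

```text
clock: 30.1
position: [0.4177, -0.309, 0.1218]
ee_rot: [-0.001, 0.707, 0.707, 0.0]
contact_force: [0.1, 0.8, -0.5]
width: 0.035
gripper_force: 28.0
```

```bash
python3 - <<'E'
from h import *
d=cap('scene'); a=d['color'][90:210,150:270]; b=cap('side')['color'][90:210,370:490]
cv2.imwrite('pics/l4.png',cv2.resize(np.hstack([a,b]),(800,400),interpolation=cv2.INTER_CUBIC)[...,::-1])
E
```

View pics/l4.png

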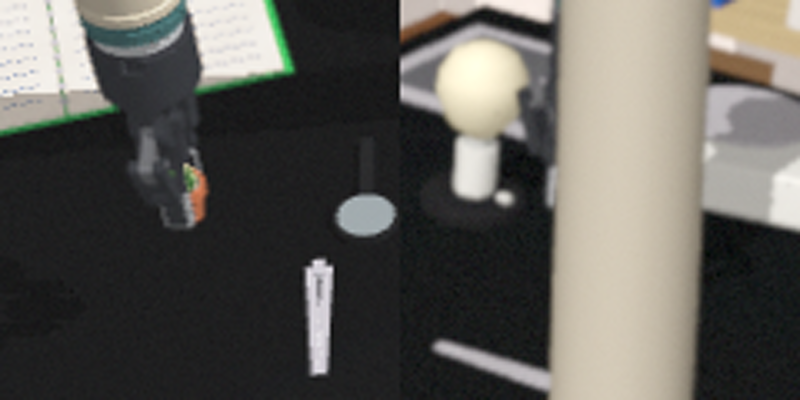

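The tiny pot is off the bench and upright between the pads, though the side camera's view of it is blocked by the arm. Carrying it to saucer_4.

send_rows(xyz=[[0.006, 0.0065, 0], [0.014, 0.015, 0], [0.022, 0.023, 0], [0.026, 0.027, 0], [0.026, 0.027, 0], [0.026, 0.027, 0], [0.024, 0.025, 0], [0.018, 0.019, 0], [0.011, 0.0115, 0], [0.007, 0.007, 0], [0, 0, 0], [0, 0, 0]], delta_rot=[[0, 0, 0], [0, 0, 0], [0, 0, 0], [0, 0, 0], [0, 0, 0], [0, 0, 0], [0, 0, 0], [0, 0, 0], [0, 0, 0], [0, 0, 0], [0, 0, 0], [0, 0, 0]])

```text
clock: 31.4
position: [0.5974, -0.122, 0.122]
ee_rot: [-0.0, 0.707, 0.707, -0.001]
contact_force: [-0.3, 0.5, -0.9]
width: 0.0348
gripper_force: 28.0
```

send_rows(xyz=[[0, 0, -0.01], [0, 0, -0.02], [0, 0, -0.022], [0, 0, -0.02], [0, 0, -0.015], [0, 0, -0.006], [0, 0, -0.004], [0, 0, -0.002], [0, 0, 0], [0, 0, 0]], delta_rot=[[0, 0, 0], [0, 0, 0], [0, 0, 0], [0, 0, 0], [0, 0, 0], [0, 0, 0], [0, 0, 0], [0, 0, 0], [0, 0, 0], [0, 0, 0]])

```text
clock: 32.4
position: [0.5986, -0.1217, 0.024]
ee_rot: [0.001, 0.707, 0.707, 0.0]
contact_force: [0.2, -0.3, 0.2]
width: 0.0343
gripper_force: 28.0
```

```bash
python3 - <<'E'
from h import *
d=cap('scene'); a=d['color'][190:270,220:320]; b=cap('side')['color'][140:220,290:390]
cv2.imwrite('pics/l5.png',cv2.resize(np.hstack([a,b]),(800,320),interpolation=cv2.INTER_CUBIC)[...,::-1])
E
```

```text
(no output)
```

View pics/l5.png

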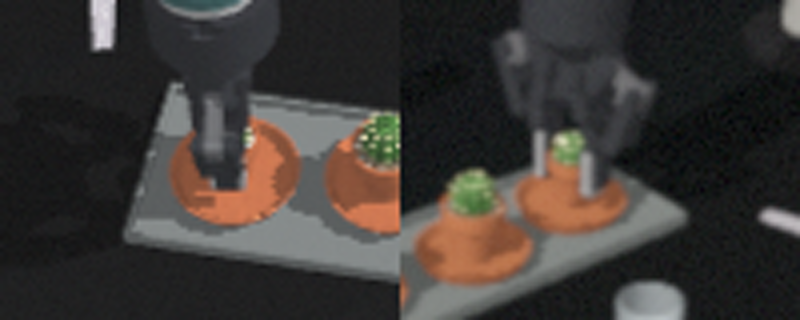

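Tiny is upright over the middle of saucer_4. Lower it about 8 mm.

send_rows(xyz=[[0, 0, -0.003], [0, 0, -0.002], [0, 0, -0.002], [0, 0, -0.001], [0, 0, 0], [0, 0, 0]], delta_rot=[[0, 0, 0], [0, 0, 0], [0, 0, 0], [0, 0, 0], [0, 0, 0], [0, 0, 0]])

```text
clock: 33.1
position: [0.5981, -0.1214, 0.0157]
ee_rot: [0.0, 0.707, 0.707, 0.0]
contact_force: [-1.5, -0.5, 4.5]
width: 0.0347
gripper_force: 28.3
```

send_rows(xyz=[[0, 0, -0.001], [0, 0, 0], [0, 0, 0]], delta_rot=[[0, 0, 0], [0, 0, 0], [0, 0, 0]])

```text
clock: 33.4
position: [0.5981, -0.1214, 0.0156]
ee_rot: [0.0, 0.707, 0.707, 0.0]
contact_force: [-3.4, 1.2, 10.6]
width: 0.0348
gripper_force: 28.8
```

send_rows(xyz=[[0, 0, 0.001], [0, 0, 0], [0, 0, 0], [0, 0, 0], [0, 0, 0], [0, 0, 0], [0, 0, 0.005], [0, 0, 0.02], [0, 0, 0.03], [0, 0, 0.04], [0, 0, 0.045], [0, 0, 0.04]], delta_rot=[[0, 0, 0], [0, 0, 0], [0, 0, 0], [0, 0, 0], [0, 0, 0], [0, 0, 0], [0, 0, 0], [0, 0, 0], [0, 0, 0], [0, 0, 0], [0, 0, 0], [0, 0, 0]], gripper=0.08)

```text
clock: 34.6
position: [0.5982, -0.1215, 0.1979]
ee_rot: [0.001, 0.707, 0.707, 0.0]
contact_force: [1.4, -0.5, -0.4]
width: 0.0801
gripper_force: 0.0
```

send_rows(xyz=[[-0.02, 0, 0.02], [-0.03, 0, 0.02], [-0.035, 0, 0.02], [-0.035, 0, 0.01], [-0.035, 0, 0], [-0.03, 0, 0], [-0.02, 0, 0], [-0.005, 0, 0], [0, 0, 0], [0, 0, 0]], delta_rot=[[0, 0, 0], [0, 0, 0], [0, 0, 0], [0, 0, 0], [0, 0, 0], [0, 0, 0], [0, 0, 0], [0, 0, 0], [0, 0, 0], [0, 0, 0]])

```text
clock: 35.6
position: [0.3893, -0.1217, 0.2656]
ee_rot: [0.001, 0.707, 0.707, 0.0]
contact_force: [0.8, -0.1, -0.4]
width: 0.0803
gripper_force: 0.0
```

```bash
python3 - <<'E'
from h import *
d=cap('scene'); P=pts(d); m=terra(d)>0; Q0=P[m]
for n,x,y,h,r in(('tiny',.5983,-.1215,.033,.018),('small',.6061,-.0234,.041,.0225),('medium',.6311,.0769,.049,.027),('large',.6591,.1793,.058,.032)):
    Q=Q0[(abs(Q0[:,0]-x)<.045)&(abs(Q0[:,1]-y)<.045)&(abs(Q0[:,2]-h-.001)<.009)]
    print(n,'dy',np.round(np.percentile(Q[:,1],[1,99]).mean()-y,4),'dx',np.round(np.percentile(Q[:,0],98)-r-x,4),'top',np.round(np.percentile(Q[:,2],98),4),'want',h+.007)
s=readout.get_state(); print(s['position'],s['clock'])
a=cv2.resize(d['color'][140:280,190:480],(800,386),interpolation=cv2.INTER_CUBIC); cv2.imwrite('pics/end.png',a[...,::-1])
E
```

```text
tiny dy 0.0009 dx 0.0022 top 0.0427 want 0.04
small dy -0.001 dx 0.0021 top 0.0508 want 0.048
medium dy -0.0001 dx 0.0027 top 0.0587 want 0.056
large dy -0.001 dx 0.0018 top 0.0677 want 0.065
[ 0.38936895 -0.12170855  0.26543546] 35.65
```

View pics/end.png

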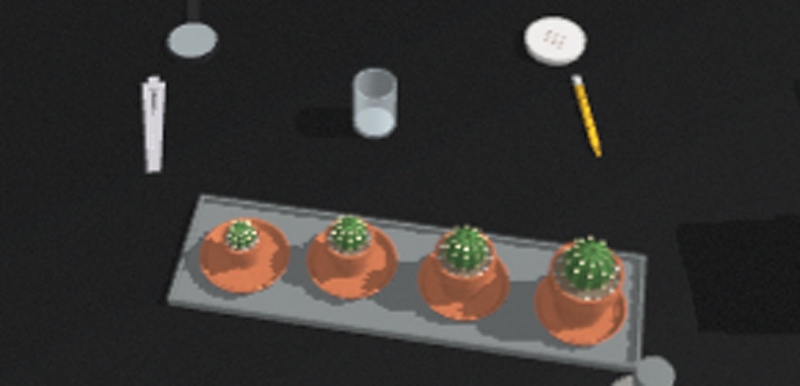

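All four cacti stand upright and centred, in order from tiny on the lamp side to large. The beaker hasn't moved and the arm is clear.

```bash
python3 -c "
from rig import order; print(order.sign_off())"
```

```text
the job is handed in; nothing more can be done
None
```

The job is handed in: all four cacti stand upright, each within about 3 mm of its saucer's centre, running from tiny nearest the lamp to large farthest; the beaker was left untouched, and the arm finished clear at about 36 s (no verdict came back).

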